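# Index the capping dial one hole to bring the orange jar under the head

### The job

Index the capping station's dial by one hole so that the orange jar comes under the capping head: press the red plunger in with a fingertip, push the dial round while it is in, and let the plunger spring up and lock in that next hole. Only push, gently, and grip nothing; do not turn past the hole, and leave the jars untouched in their nests and the other things on the bench where they are.

Things in the scene. Friction and masses are not known exactly. Their poses are not given: they have to be found in the camera images.
- indexer: Fixed capping station, grey round base 312 mm across. Origin on the bench under the dial's axis; +x points to the capping head's pillar, away from the robot; z up. Heights: steel index ring with six holes 46 mm; aluminium dial (185 mm across) 62 mm, six black nests 56 mm from the axis; jar tops 110 mm; on the far half the head's rubber cone 126 mm, its arm and hand wheel 166 to 263 mm.
- dial (a joint): Angle of the dial about its upright axis: 0 at the start (locked in a hole), growing anticlockwise seen from above; the next holes are at +1.047 and -1.047 rad (60 degrees). Turns with 1 to 3 N at the plunger once that is pressed in, and stays where it is left. Play in the lock about 0.01 rad.
- plunger (a joint): How far the plunger is pressed in (down), m: 0 = up, locked in a hole; 0.013 = its stop. Spring 5 N (up) to 8 N. From 0.0085 on the dial can be turned. Between holes the ring holds it at about 0.008 by itself when let go; over a hole it springs up and locks (let go within about 2.5 mm of the hole it centres itself).
- button_top (a point): Centre of the top of the plunger's red button, 51 mm across, 83 mm over the bench when up; on the dial's arm 122 mm from the dial's axis, on the robot's side (at the start on the indexer's -x axis). It sits in a grey round cup (cup_rim) and sinks in it when pressed.
- cup_rim (a point): Centre of the mouth of the grey cup round the button: 54 mm across inside, 64 mm outside, rim 88.5 mm over the bench (5.5 mm above the button when up), outer foot at 49 mm. Part of the dial's arm: a fingertip in the cup or against its outside pushes the dial round. A tip on the button may slide until it meets the cup's wall, so the dial lags by that slack.
- cap_point (a point): Fixed point under the capping head's rubber cone where the middle of the jar must come: 86 mm over the bench, 56 mm from the dial's axis on the indexer's +x axis.
- orange_jar_mid (a point): The orange pigment jar, 27 mm across, 48 mm tall, white screw cap; this point is half-way up on its axis. It stands loose in its nest on the dial and turns with it. At the start one nest to the left or right of the capping head.
- blue_jar_mid (a point): The blue pigment jar, 27 mm across, 48 mm tall, white screw cap; this point is half-way up on its axis. It stands loose in its nest on the dial and turns with it. At the start on the other side of the head from the orange one.
- purple_jar_mid (a point): The purple pigment jar, 27 mm across, 48 mm tall, white screw cap; this point is half-way up on its axis. It stands loose in its nest on the dial and turns with it. At the start under the head (already capped).
- teal_jar_mid (a point): The teal pigment jar, 27 mm across, 48 mm tall, white screw cap; this point is half-way up on its axis. It stands loose in its nest on the dial and turns with it.
- grey_jar_mid (a point): The dark grey pigment jar, 27 mm across, 48 mm tall, white screw cap; this point is half-way up on its axis. It stands loose in its nest on the dial and turns with it.
- red_screwdriver: Bystander: red-handled screwdriver lying flat, 191 mm long. Origin in the middle of its underside. Leave it alone.
- caliper: Bystander: sliding caliper lying flat, 215 mm long. Origin in the middle of its underside. Leave it alone.
- blue_marker: Bystander: white marker pen with blue cap, lying, 124 mm long. Origin in the middle of its underside. Leave it alone.
- mint_dropper: Bystander: mint-green dropper bottle with white cap, standing, 20 mm across, 67 mm tall. Origin in the middle of its underside. Leave it alone.

How it is judged:
On the way, in this order (a step that is already met when the one before it is completed fails the run):
1. the plunger is pressed in until its collar is clear of the hole (value of joint plunger above 0.0075 m), for 0.05 s.
2. the dial has left its hole towards bringing the orange jar to the head (horizontal distance between orange_jar_mid and cap_point below 0.046 m).
3. the orange jar is under the head and the plunger has sprung up in the hole (horizontal distance between orange_jar_mid and cap_point below 0.006 m and value of joint plunger below 0.002 m), for 0.2 s.
At the end, for the whole second after the job is handed in: The middle of the orange jar is within 6 mm (seen from above) of the point under the capping head, the plunger is up to within 2 mm (locked in the hole), the dial is at rest, and all five jars stand upright (within 0.12 rad) and down in their nests (all of step 3 and velocity of joint dial between -0.02 and 0.02 rad/s and angle between each of orange_jar_mid, blue_jar_mid, purple_jar_mid, teal_jar_mid, grey_jar_mid's own z axis and vertical below 0.12 rad and z of each of orange_jar_mid, blue_jar_mid, purple_jar_mid, teal_jar_mid, grey_jar_mid in the frame of indexer below 0.0905 m); the robot touches nothing.
It fails at once if the dial is turned past the next hole (value of joint dial above 1.2 rad or value of joint dial below -1.2 rad).
It fails at once if the dial is forced round with the plunger still in its hole (value of joint plunger below 0.004 m and (value of joint dial above 0.15 rad or value of joint dial below -0.15 rad) and value of joint dial between -0.9 and 0.9 rad).
It fails at once if the arm of the dial is gripped or shoved hard (over 35 N) (contact force between any of the fingers, the arm and dial above 35 N).
It fails at once if a jar is touched with more than a brush (1 N), lifted or tipped (contact force between any of the fingers, the arm and orange_jar above 1 N or z of any of orange_jar_mid, blue_jar_mid, purple_jar_mid, teal_jar_mid, grey_jar_mid in the frame of indexer above 0.094 m or angle between any of orange_jar_mid, blue_jar_mid, purple_jar_mid, teal_jar_mid, grey_jar_mid's own z axis and vertical above 0.3 rad or contact force between any of the fingers, the arm and blue_jar above 1 N or contact force between any of the fingers, the arm and purple_jar above 1 N or contact force between any of the fingers, the arm and teal_jar above 1 N or contact force between any of the fingers, the arm and grey_jar above 1 N).
It fails at once if one of the bystanders on the bench is moved by more than 15 mm (distance of any of red_screwdriver, caliper, blue_marker, mint_dropper from where it was at the start of the episode above 0.015 m).
It also fails if it takes over 38 s, if anything falls off the work surface, if the arm or the gripper's body presses on something with over 40 N, if the wrist force passes 120 N, or if a joint passes its speed limit or range.

### The arm

A 6-joint arm with a two-finger parallel gripper is mounted at the origin on a cart in front of the work surface, level with it; the furniture and walls round the work are solid. World frame = base frame: x ahead of the robot, y to its left, z up, the work surface at z = 0. Lengths are in m, angles in rad, forces in N, time in s.
With the tool pointing down it reaches from about 0.375 to 0.9 m from the base axis. Payload 3.1 kg.
Tool frame: the origin (TCP) lies at the very end of the fingers, on their centre line; the grasp point (between the pads) lies 19 mm behind it; z points along the fingers, y is the direction in which the jaws open and shut (so a half turn about z gives the same grasp; the last joint's range is limited). The gripper opens to 85 mm and grips with 20 to 120 N. Pads are 22 mm wide; open, the fingers measure 114 mm over their backs; the gripper's body (76 mm by 85 mm) begins 54 mm behind the grasp point. The pads swing forward as they close: fully open they stand 13 mm farther back than shut.
Start: joints at [1.127, 0.527, 1.433, -0, 1.181, -0.178], TCP at [0.164, 0.603, 0.231] pointing down, gripper open.
Joint ranges: [-3.08, 3.08], [-0.75, 2.2], [0.22, 2.44], [-1.43, 4.57], [0, 2.65], [-2.85, 2.85]. Speed limits (rad/s): [2.79, 2.79, 3.14, 3.14, 3.14, 3.14].

### API

Orientations are given as a unit quaternion [x, y, z, w].
In Python, from station import manip gives the robot as it stands. The module is installed in compiled form; this text tells all that it offers.
- The arm moves only by the tool send_rows, never from a script. Its argument "commands" is a list of rows, each an object with "delta_pos": the shift along the world's x, y, z in cm, a list of three; "yaw": the turn about the world's z in rad. A call has 1 to 10 rows; each row shifts and turns the pose as measured when the row begins; what a row does not reach is not made up. A row lasts 1/8 s, in which the tool goes at most 62.5 mm and 10.7 degrees, less where a joint would pass 70% of its speed; a pose out of reach is approached as far as the arm can. A call is refused whole if a number of a shift passes 6.25 or a number of a turn 0.188, either way. A call with a gripper value outside its range is refused whole. "grip" is the closure, from -1 (fully open) to 1 (shut), set as the call begins (left out, the last holds). The fingers move at their own pace and stop on an object; "force" is the grip in N (left out, the last holds). Time passes only in rows, so rows that do not move let the fingers close. It gives the time, the measured TCP pose, the force and the opening at its end, in the units of the state.
- manip.sense(): the state, without advancing time (a new reading comes with each control period).
- manip.snapshot(name): name is "scene" or "top" or "wrist"; returns the picture (400x640x3 uint8, blue, green, red); there is no depth.
- manip.get_calibration(name): a dict with "fx", "fy", "cx", "cy" (pixels), "dist_coeffs" ([k1, k2, p1, p2, k3] as OpenCV has them; the pictures are not rectified), "world_to_cam" (4x4, takes a point from world to camera coordinates); the wrist camera has in their place "mount" (4x4, takes a point from camera to tool coordinates, whose origin is the TCP and whose axes are the flange's). Camera axes: x right, y down, z forward; pixel columns grow to the right and rows downward; lengths in m; the calibration is good to about 2 mm. A picture is of the moment at which its call begins: read the wrist's pose just before it. get_calibration takes no time and is no camera call.
- manip.sign_off(): hands the job in, once; it reports no verdict.
The state is a dict: "t": time; "q": joint angles; "qd": joint speeds; "tau": joint torques, N m; "tcp_pos": TCP position; "tool_rot": TCP orientation; "force": force on the tool from outside, world axes, zero at the start; "ft_torque": the same for the moment, N m; "finger_gap": opening from 0.0 (shut) to 1.0 (fully open).
Only numpy, scipy, OpenCV 4.12 (cv2) and the standard library are available. Lean on these libraries where they do the work, as an engineer would, in place of code of your own. Each camera call takes 0.05 s, during which the arm holds its last target. There are 200 camera calls.

## Working session

There is one attempt and no reset: what is moved stays moved. The work goes in short steps, Python scripts to look and compute and a tool call to move; the robot and the scene stay as the last step left them, time stands still between calls to the robot, and variables do not carry over. Pictures are saved under pics/ and viewed, about 8 in all and at most 12, crops included, and the job is handed in when it is done.

Besides the shell and the picture viewer there is one more tool, called after "Request:" in YAML: its name, and indented under it one key for each argument. send_rows: Moves the arm, as the interface text tells. Its arguments: {"type":"object","properties":{"commands":{"type":"array","items":{"type":"object","properties":{"delta_pos":{"type":"array","items":{"type":"number"}},"yaw":{"type":"number"}}}},"grip":{"type":"number"},"force":{"type":"number"}},"required":["commands"]}

```bash
mkdir -p pics; python3 - <<'E'
from station import manip
import cv2,json
for n in("scene","top"):
    cv2.imwrite(f"pics/{n}0.png",manip.snapshot(n)); c=manip.get_calibration(n);print(n,c)
print(manip.get_calibration("wrist")); print(manip.sense())
E
```

```text
scene {'fx': 493.11282237918914, 'fy': 493.11282237918914, 'cx': 329.1500626553418, 'cy': 200.73526719797007, 'dist_coeffs': array([0.02627104, 0.        , 0.        , 0.        , 0.        ]), 'world_to_cam': array([[ 0.69461855, -0.71933142,  0.00820857, -0.26686678],
       [-0.38886652, -0.38505783, -0.83696672,  0.30944552],
       [ 0.60521723,  0.57818057, -0.54719222,  1.10408634],
       [ 0.        ,  0.        ,  0.        ,  1.        ]])}
top {'fx': 428.5695538603855, 'fy': 428.5695538603855, 'cx': 312.91734402262585, 'cy': 195.27156166144184, 'dist_coeffs': array([0.02555862, 0.        , 0.        , 0.        , 0.        ]), 'world_to_cam': array([[-0.01948144, -0.99955534,  0.02257417,  0.11851311],
       [-0.9959638 ,  0.01742294, -0.08804853,  0.51507533],
       [ 0.08761607, -0.02419837, -0.99586036,  1.60001264],
       [ 0.        ,  0.        ,  0.        ,  1.        ]])}
{'fx': 313.97787930545843, 'fy': 313.97787930545843, 'cx': 321.87960127310737, 'cy': 205.23346177824627, 'dist_coeffs': array([-0.06274335,  0.        ,  0.        ,  0.        ,  0.        ]
[... 305 characters left out ...]
00,  0.00000000e+00,
         1.00000000e+00]])}
{'t': 0.1, 'q': array([ 1.12748569e+00,  5.28413198e-01,  1.43377850e+00,  2.14324894e-05,
        1.18142381e+00, -1.78490855e-01]), 'qd': array([-0.00036057, -0.0022095 , -0.00377289, -0.00118751,  0.00110046,
       -0.00081983]), 'tau': array([-1.45358490e-04, -4.43303418e+01, -1.78584981e+01, -2.28305253e-04,
        3.88798333e-03, -1.96461923e-05]), 'tcp_pos': array([0.16326042, 0.60262405, 0.23040554]), 'tool_rot': array([ 1.32027295e-01,  9.91245565e-01, -9.59904595e-04, -3.18846480e-04]), 'force': array([-0.36087358, -0.19715505, -0.23899887]), 'ft_torque': array([0.06233001, 0.01701967, 0.06955267]), 'finger_gap': 0.999474601806813}
```

View pics/top0.png

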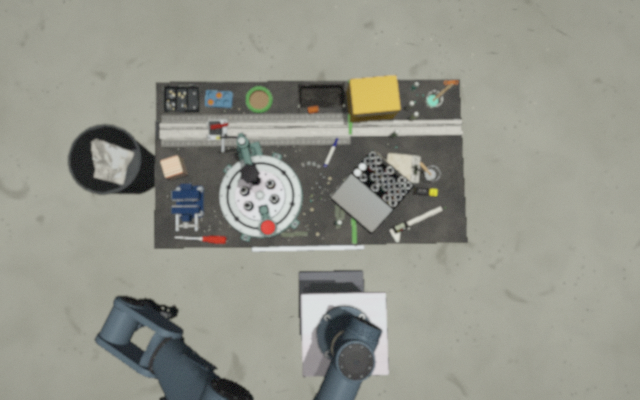

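View pics/scene0.png

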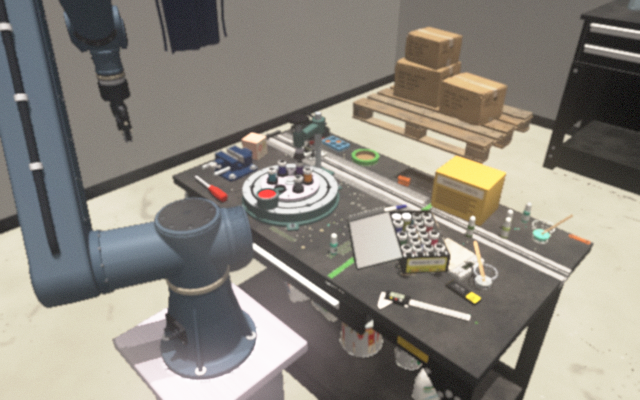

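The top view shows the dial at about (260,196), the red button at (268,228) and the pillar at (245,150). The scene view shows the jars around (290,180). I'll zoom in on both.

```bash
cat > h.py <<'E'
from station import manip
import cv2,numpy as np
def ray(n,uv,z):
    c=manip.get_calibration(n);K=np.array([[c['fx'],0,c['cx']],[0,c['fy'],c['cy']],[0,0,1]])
    if 'world_to_cam' in c: M=np.linalg.inv(c['world_to_cam'])
    else:
        from scipy.spatial.transform import Rotation as R
        s=manip.sense();T=np.eye(4);T[:3,:3]=R.from_quat(s['tool_rot']).as_matrix();T[:3,3]=s['tcp_pos'];M=T@c['mount']
    p=cv2.undistortPoints(np.array([[uv]],float),K,c['dist_coeffs'])[0,0]
    d=M[:3,:3]@[p[0],p[1],1];o=M[:3,3];return o+d*(z-o[2])/d[2]
def redblob(im):
    h=cv2.cvtColor(im,cv2.COLOR_BGR2HSV);m=((h[...,0]<8)|(h[...,0]>172))&(h[...,1]>140)&(h[...,2]>80)
    n,l,s,c=cv2.connectedComponentsWithStats(m.astype(np.uint8));return [(tuple(c[i].round(1)),s[i]) for i in range(1,n) if s[i,4]>30]
E
python3 - <<'E'
from h import *
a=cv2.imread('pics/top0.png');b=cv2.imread('pics/scene0.png')
o=np.vstack([cv2.resize(a[120:250,150:350],(560,364),interpolation=2)[:,:],])
p=cv2.resize(b[110:230,230:350],(364,364),interpolation=2)
cv2.imwrite('pics/z0.png',cv2.resize(np.hstack([o,p]),(800,315)))
print(redblob(a))
for uv,z in(((268,228),.083),((260,196),.046),((260,195),.062)):print(uv,ray('top',uv,z))
E
```

```text
[((np.float64(216.7), np.float64(125.9)), array([211, 124,  16,   5,  44], dtype=int32)), ((np.float64(267.4), np.float64(227.0)), array([261, 221,  14,  13, 135], dtype=int32)), ((np.float64(214.8), np.float64(239.2)), array([203, 236,  23,   8, 155], dtype=int32))]
(268, 228) [0.39618429 0.27469302 0.083     ]
(260, 196) [0.5157356  0.30613277 0.046     ]
(260, 195) [0.51801102 0.30451172 0.062     ]
```

View pics/z0.png

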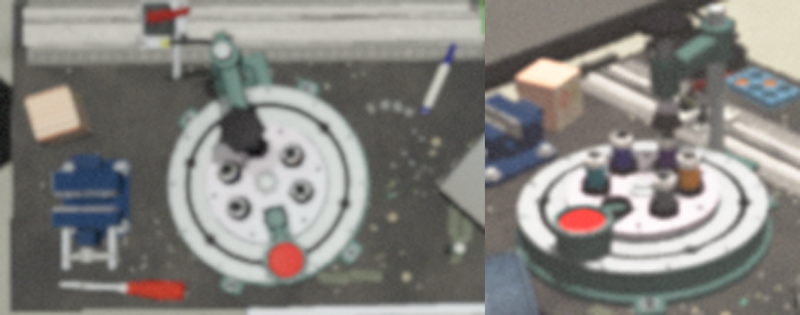

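Orange appears to be on the right (-y) side of the head, with the button at about (0.396, 0.275) and the axis at about (0.517, 0.305), so the turn is anticlockwise. I'll shut the gripper and approach.

Request:
send_rows:
  commands:
    - {"delta_pos": [1.9,-3.3,0]}
    - {"delta_pos": [1.9,-3.3,0]}
    - {"delta_pos": [1.9,-3.3,0]}
    - {"delta_pos": [1.9,-3.3,0]}
    - {"delta_pos": [1.9,-3.3,0]}
    - {"delta_pos": [1.9,-3.3,0]}
    - {"delta_pos": [1.9,-3.3,0]}
    - {"delta_pos": [1.9,-3.3,0]}
    - {"delta_pos": [1.9,-3.3,0]}
    - {"delta_pos": [0,0,0]}
  grip: 1
  force: 20

```text
validation failed for argument at $.co...
```

```bash
python3 - <<'E'
from h import *
s=manip.sense();print(s['tcp_pos'],s['t'],s['finger_gap'],s['force'])
im=manip.snapshot('wrist');cv2.imwrite('pics/w1.png',im)
for c,st in redblob(im):print(c,st,ray('wrist',c,.083))
for uv in((308,175),):print('orange',ray('scene',uv,.086))
E
```

```text
[0.16326042 0.60262405 0.23040554] 0.1 0.999474601806813 [-0.36087358 -0.19715505 -0.23899887]
(np.float64(271.9), np.float64(338.2)) [ 242  327   64   25 1211] [0.31013191 0.50487577 0.083     ]
orange [0.55889201 0.26189229 0.086     ]
```

View pics/w1.png

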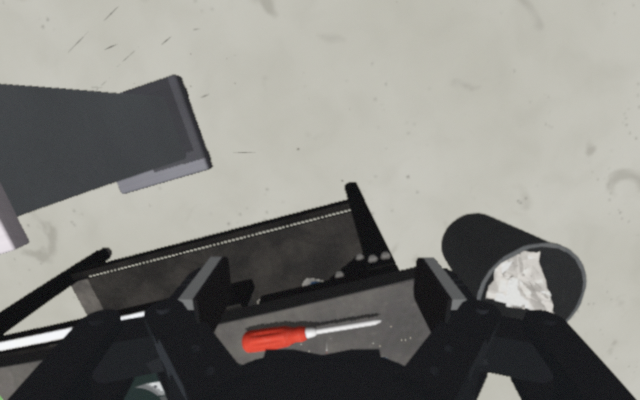

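The wrist view shows the screwdriver only, at (275,338), because the move was refused for a missing yaw. I'll send it again with yaw in every row.

Request:
send_rows:
  commands:
    - {"delta_pos": [2.6,-3.6,0],"yaw": 0}
    - {"delta_pos": [2.6,-3.6,0],"yaw": 0}
    - {"delta_pos": [2.6,-3.6,0],"yaw": 0}
    - {"delta_pos": [2.6,-3.6,0],"yaw": 0}
    - {"delta_pos": [2.6,-3.6,0],"yaw": 0}
    - {"delta_pos": [2.6,-3.6,0],"yaw": 0}
    - {"delta_pos": [2.6,-3.6,0],"yaw": 0}
    - {"delta_pos": [2.6,-3.6,0],"yaw": 0}
    - {"delta_pos": [2.6,-3.6,0],"yaw": 0}
    - {"delta_pos": [0,0,0],"yaw": 0}
  grip: 1
  force: 20

```text
t: 1.4
tcp_pos: [0.4025, 0.2683, 0.2285]
tool_rot: [0.131, 0.991, -0.001, -0.0]
force: [0.9, -0.1, -0.2]
finger_gap: 0.0
```

```bash
python3 - <<'E'
from h import *
s=manip.sense();print(s['tcp_pos'],s['t'],s['finger_gap'],s['force'],s['tool_rot'])
im=manip.snapshot('wrist');cv2.imwrite('pics/w2.png',im)
for c,st in redblob(im):print(c,st,ray('wrist',c,.083))
E
```

```text
[0.40249129 0.26833117 0.22848075] 1.4 0.0002542896558291136 [ 0.92537927 -0.12843047 -0.15270937] [ 1.30700184e-01  9.91421265e-01 -1.13374737e-03 -2.26154703e-04]
(np.float64(496.6), np.float64(94.1)) [ 458   79   83   34 1939] [0.35359776 0.4421827  0.083     ]
(np.float64(328.8), np.float64(188.4)) [ 302  162   55   54 2306] [0.39873894 0.27623565 0.083     ]
```

View pics/w2.png

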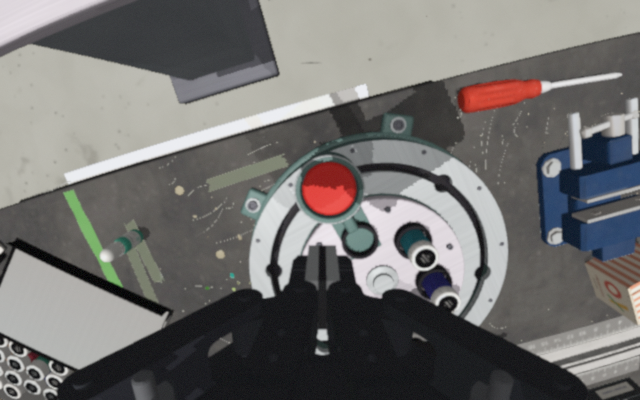

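The button is at (329,188) and the dial hub at (383,277). Teal and blue stand on the left (+y) side, so orange is on the right and the turn is anticlockwise, taking the button towards -y.

```bash
python3 - <<'E'
from h import *
B=np.array([.3987,.2762])
for z in(.062,.068):
    A=ray('wrist',(383,277),z);d=B-A[:2];print(A,np.hypot(*d),np.degrees(np.arctan2(d[1],d[0])))
# green/black ring points: outer ring dots circle on ring at z .046 
for n,uv in(('scene',None),):
    b=cv2.imread('pics/scene0.png');print([(c,ray('scene',c,.083)) for c,_ in redblob(b)])
print(ray('top',(267.4,227),.083))
E
```

```text
[0.51579955 0.3079727  0.062     ] 0.12133345733786215 -164.81938822585175
[0.51224618 0.30758594 0.068     ] 0.11780412966449351 -164.54836832128856
[((np.float64(217.8), np.float64(192.8)), array([0.30184834, 0.37935268, 0.083     ])), ((np.float64(266.5), np.float64(193.3)), array([0.40119437, 0.27523195, 0.083     ]))]
[0.39982044 0.2768144  0.083     ]
```

Request:
send_rows:
  commands:
    - {"delta_pos": [-0.15,0.27,-2],"yaw": 0.177}
    - {"delta_pos": [0,0,-2],"yaw": 0.177}
    - {"delta_pos": [0,0,-2],"yaw": 0.177}
    - {"delta_pos": [0,0,-2],"yaw": 0}
    - {"delta_pos": [0,0,-2],"yaw": 0}
    - {"delta_pos": [0,0,-1.5],"yaw": 0}
    - {"delta_pos": [0,0,-0.7],"yaw": 0}
    - {"delta_pos": [0,0,0],"yaw": 0}

```text
t: 2.45
tcp_pos: [0.3931, 0.2794, 0.103]
tool_rot: [-0.149, 0.989, 0.001, -0.002]
force: [0.1, -0.1, 0.2]
finger_gap: -0.003
```

```bash
python3 - <<'E'
from h import *
s=manip.sense();print(s['tcp_pos'],s['t'],s['force'],s['tool_rot'],s['q'])
im=manip.snapshot('wrist');cv2.imwrite('pics/w3.png',im)
for c,st in redblob(im):print(c,st,ray('wrist',c,.083))
E
```

```text
[0.39308973 0.27942157 0.10296667] 2.45 [ 0.12012747 -0.0720766   0.20935072] [-1.48892597e-01  9.88851411e-01  5.22091443e-04 -1.89953440e-03] [ 0.38452094  0.5533649   1.89858176  0.00297424  0.69309955 -1.48746384]
(np.float64(560.0), np.float64(240.9)) [ 514  212   99   58 3100] [0.35024342 0.41181005 0.083     ]
(np.float64(304.2), np.float64(242.3)) [ 266  215   90   72 3305] [0.39390903 0.26952146 0.083     ]
```

View pics/w3.png

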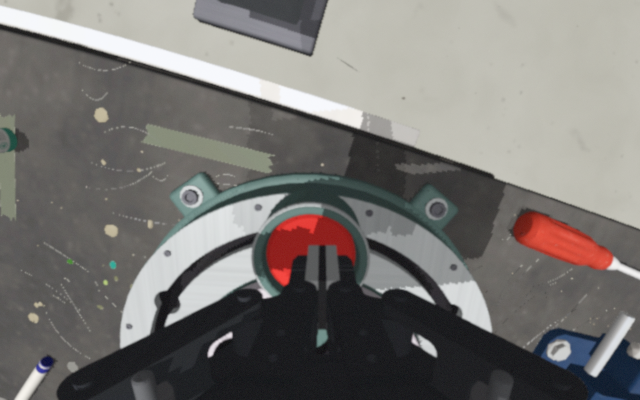

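The tip hangs over the right-rear of the cup. The button spans columns 266–356 with its top at row 215, so its centre is at about (311,260).

```bash
python3 - <<'E'
from h import *
print(manip.sense()['tcp_pos'],ray('wrist',(311,258),.083),ray('wrist',(311,215),.083),ray('wrist',(310,203),.0885),ray('wrist',(266,250),.083),ray('wrist',(356,250),.083))
E
```

```text
[0.39330092 0.27943932 0.10326823] [0.40202903 0.2759027  0.083     ] [0.37740271 0.2685911  0.083     ] [0.36951938 0.26588604 0.0885    ] [0.40480223 0.25018492 0.083     ] [0.38984241 0.29878883 0.083     ]
```

Request:
send_rows:
  commands:
    - {"delta_pos": [0.9,-0.85,0],"yaw": 0}
    - {"delta_pos": [0,0,0],"yaw": 0}
    - {"delta_pos": [0,0,-1.0],"yaw": 0}
    - {"delta_pos": [0,0,-0.7],"yaw": 0}
    - {"delta_pos": [0,0,-0.4],"yaw": 0}
    - {"delta_pos": [0,0,0],"yaw": 0}

```text
t: 3.25
tcp_pos: [0.4044, 0.2707, 0.0825]
tool_rot: [-0.149, 0.989, 0.001, 0.0]
force: [-1.1, -0.9, 5.5]
finger_gap: 0.001
```

Request:
send_rows:
  commands:
    - {"delta_pos": [0,0,-0.4],"yaw": 0}
    - {"delta_pos": [0,0,-0.4],"yaw": 0}
    - {"delta_pos": [0,0,-0.3],"yaw": 0}
    - {"delta_pos": [0,0,-0.1],"yaw": 0}

```text
t: 3.75
tcp_pos: [0.4044, 0.2707, 0.0726]
tool_rot: [-0.149, 0.989, 0.001, 0.001]
force: [-1.2, -0.5, 6.9]
finger_gap: -0.001
```

Request:
send_rows:
  commands:
    - {"delta_pos": [0.3,-0.8,0],"yaw": 0.05}
    - {"delta_pos": [0.4,-0.9,0],"yaw": 0.07}
    - {"delta_pos": [0.4,-0.85,0],"yaw": 0.07}
    - {"delta_pos": [0,0,0],"yaw": 0}

```text
t: 4.25
tcp_pos: [0.415, 0.2461, 0.0748]
tool_rot: [-0.245, 0.969, 0.002, 0.002]
force: [0.1, -0.3, -0.5]
finger_gap: 0.002
```

```bash
cat >> h.py <<'E'
A=np.array([.5177,.308])
def where():
    s=manip.sense();d=s['tcp_pos'][:2]-A;print(s['t'],s['tcp_pos'].round(4),s['force'].round(1),s['tool_rot'].round(3),'r',np.hypot(*d).round(4),'ang',np.degrees(np.arctan2(d[1],d[0])).round(1))
E
python3 - <<'E'
from h import *
where()
im=manip.snapshot('wrist');cv2.imwrite('pics/w4.png',im)
t=manip.snapshot('top');print([(c,ray('top',c,.075)) for c,_ in redblob(t)])
cv2.imwrite('pics/z4.png',np.hstack([im[100:,:],cv2.resize(t[140:250,200:330],(355,300),interpolation=2)])[:, 150:])
E
```

```text
4.25 [0.415  0.2461 0.0748] [ 0.1 -0.3 -0.5] [-0.245  0.969  0.002  0.002] r 0.1199 ang -148.9
[((np.float64(216.7), np.float64(126.0)), array([0.77483226, 0.4598158 , 0.075     ])), ((np.float64(214.9), np.float64(239.2)), array([0.3598809 , 0.46632224, 0.075     ]))]
```

View pics/w4.png

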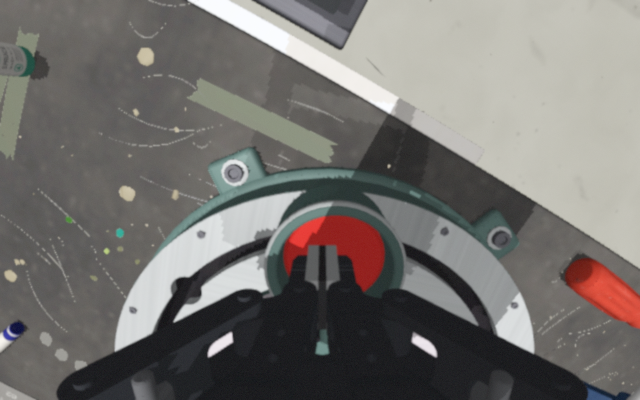

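Step 1 and most of step 2 are done: the tip leads the button centre (334,250) by about 6 mm, and the plunger is resting on the ring. I'll press a bit more and continue.

Request:
send_rows:
  commands:
    - {"delta_pos": [0,0,-0.25],"yaw": 0}
    - {"delta_pos": [0.74,-1.08,-0.1],"yaw": 0.108}
    - {"delta_pos": [0.85,-1.0,-0.05],"yaw": 0.108}
    - {"delta_pos": [0.95,-0.9,-0.05],"yaw": 0.108}
    - {"delta_pos": [0,0,0],"yaw": 0}

```text
t: 4.97
tcp_pos: [0.4377, 0.2172, 0.0718]
tool_rot: [-0.403, 0.915, 0.002, -0.001]
force: [-0.1, -1.3, 8.0]
finger_gap: 0.001
```

```bash
python3 - <<'E'
from h import *
where()
im=manip.snapshot('wrist');cv2.imwrite('pics/w5.png',im)
print(redblob(im))
E
```

```text
4.975 [0.4377 0.2172 0.0718] [-0.1 -1.3  8. ] [-0.403  0.915  0.002 -0.001] r 0.121 ang -131.4
[((np.float64(341.1), np.float64(246.2)), array([ 283,  218,  102,   74, 3758], dtype=int32)), ((np.float64(586.5), np.float64(366.9)), array([ 558,  336,   59,   64, 2127], dtype=int32))]
```

Request:
send_rows:
  commands:
    - {"delta_pos": [0.91,-0.72,0],"yaw": 0.096}
    - {"delta_pos": [0.97,-0.63,0],"yaw": 0.096}
    - {"delta_pos": [1.03,-0.53,0],"yaw": 0.096}
    - {"delta_pos": [0,0,0],"yaw": 0}

```text
t: 5.52
tcp_pos: [0.4642, 0.1986, 0.0735]
tool_rot: [-0.534, 0.845, 0.003, -0.004]
force: [0.9, -2.6, 6.7]
finger_gap: -0.003
```

```bash
python3 - <<'E'
from h import *
where()
im=manip.snapshot('wrist');cv2.imwrite('pics/w6.png',im)
print(redblob(im))
E
```

```text
5.525 [0.4642 0.1986 0.0735] [ 0.9 -2.6  6.7] [-0.534  0.845  0.003 -0.004] r 0.1218 ang -116.1
[((np.float64(341.7), np.float64(245.6)), array([ 284,  217,  102,   76, 3876], dtype=int32))]
```

View pics/w6.png

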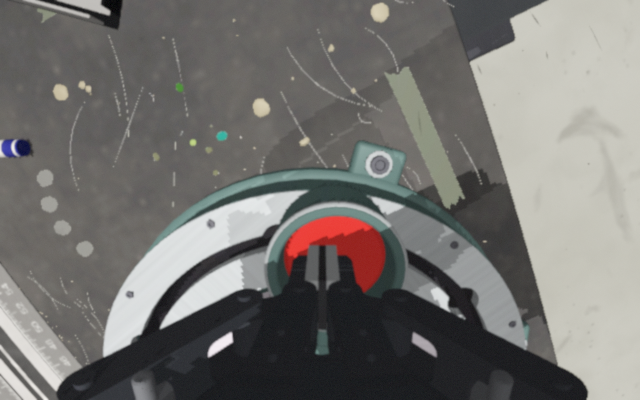

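The button spans columns 284–386, the same lag as before. I'll work out the dial angle from it.

```bash
python3 - <<'E'
from h import *
where()
for uv in((284,262),(386,262),(335,262),(335,217),(266,255),(405,255)):
    p=ray('wrist',uv,.0735 if 280<uv[0]<390 else .079);d=p[:2]-A;print(uv,p,np.hypot(*d),np.degrees(np.arctan2(d[1],d[0])))
E
```

```text
5.575 [0.4639 0.1988 0.0736] [ 0.2 -1.5  6.6] [-0.534  0.845  0.003 -0.004] r 0.1218 ang -116.2
(284, 262) [0.48077053 0.19077288 0.0735    ] 0.12290640524914048 -107.48572804844912
(386, 262) [0.43465557 0.21303375 0.0735    ] 0.1261545341874391 -131.16848191716144
(335, 262) [0.45775987 0.20182241 0.0735    ] 0.1219282562240702 -119.4459069196299
(335, 217) [0.44783016 0.18029021 0.0735    ] 0.14557329126149995 -118.68300412133162
(266, 255) [0.48506522 0.18163848 0.079     ] 0.13050770817992613 -104.48107497788588
(405, 255) [0.42497256 0.21062156 0.079     ] 0.13446538734877234 -133.59852025239695
```

Request:
send_rows:
  commands:
    - {"delta_pos": [0.85,-0.38,-0.1],"yaw": 0.077}
    - {"delta_pos": [0.88,-0.31,-0.05],"yaw": 0.077}
    - {"delta_pos": [0.9,-0.24,0],"yaw": 0.077}
    - {"delta_pos": [0,0,0],"yaw": 0}

```text
t: 6.08
tcp_pos: [0.4885, 0.1892, 0.0738]
tool_rot: [-0.631, 0.776, 0.002, -0.007]
force: [0.2, -2.1, 6.8]
finger_gap: 0.001
```

```bash
cat > look.py <<'E'
from h import *
where()
im=manip.snapshot('wrist')
for c,st in redblob(im):
    if st[4]<2500 or st[0]>450: continue
    u=st[0]+st[2]/2-.5
    for v in (262,st[1]):
        p=ray('wrist',(u,v),.0735);d=p[:2]-A;print(st,u,v,'dial',np.degrees(np.arctan2(d[1],d[0]))+164.7)
E
python3 look.py
```

```text
6.075 [0.4885 0.1892 0.0738] [ 0.2 -2.1  6.8] [-0.631  0.776  0.002 -0.007] r 0.1224 ang -103.8
[ 284  216  102   77 3914] 334.5 262 dial 57.66029291100098
[ 284  216  102   77 3914] 334.5 216 dial 58.64085373795656
```

Request:
send_rows:
  commands:
    - {"delta_pos": [0.44,-0.1,-0.1],"yaw": 0.037}
    - {"delta_pos": [0,0,0],"yaw": 0}

```text
t: 6.38
tcp_pos: [0.4929, 0.1881, 0.074]
tool_rot: [-0.646, 0.763, 0.001, -0.007]
force: [0.2, -2.2, 8.2]
finger_gap: 0.004
```

```bash
python3 look.py
```

```text
6.375 [0.4929 0.1881 0.074 ] [ 0.2 -2.2  8.2] [-0.646  0.763  0.001 -0.007] r 0.1224 ang -101.7
[ 284  216  102   77 3936] 334.5 262 dial 59.89942535772519
[ 284  216  102   77 3936] 334.5 216 dial 60.87518671869201
```

Dial is estimated at 60°. I'll ease off slightly and see whether the button follows up.

Request:
send_rows:
  commands:
    - {"delta_pos": [0,0,0.3],"yaw": 0}
    - {"delta_pos": [0,0,0.2],"yaw": 0}
    - {"delta_pos": [0,0,0],"yaw": 0}

```text
t: 6.8
tcp_pos: [0.4929, 0.1881, 0.0805]
tool_rot: [-0.646, 0.763, 0.0, -0.007]
force: [-0.8, -1.5, 5.7]
finger_gap: -0.003
```

The button still pushes with 5.7 N at z = 0.0805, so it has sprung into the hole. I'll lift clear vertically.

Request:
send_rows:
  commands:
    - {"delta_pos": [0,0,0.3],"yaw": 0}
    - {"delta_pos": [0,0,0.5],"yaw": 0}
    - {"delta_pos": [0,0,1.0],"yaw": 0}
    - {"delta_pos": [0,0,2.0],"yaw": 0}
    - {"delta_pos": [0,0,3.0],"yaw": 0}
    - {"delta_pos": [0,0,3.0],"yaw": 0}
    - {"delta_pos": [0,-3.0,2.0],"yaw": 0}
    - {"delta_pos": [-1,-5.0,1.0],"yaw": 0}
    - {"delta_pos": [-1,-4.0,0],"yaw": 0}
    - {"delta_pos": [0,0,0],"yaw": 0}

```text
t: 8.05
tcp_pos: [0.4676, 0.1022, 0.2118]
tool_rot: [-0.626, 0.779, -0.026, -0.023]
force: [-0.1, 0.8, 0.6]
finger_gap: -0.002
```

```bash
python3 - <<'E'
from h import *
where()
a=manip.snapshot('scene');t=manip.snapshot('top');
print([(c,s[4],ray('top',c,.083)) for c,s in redblob(t)],[(c,s[4],ray('scene',c,.083)) for c,s in redblob(a)])
cv2.imwrite('pics/z7.png',np.hstack([cv2.resize(a[110:230,230:350],(400,400),interpolation=2),cv2.resize(t[140:250,205:315],(400,400),interpolation=2)]))
E
```

```text
8.05 [0.4676 0.1022 0.2118] [-0.1  0.8  0.6] [-0.626  0.779 -0.026 -0.023] r 0.2118 ang -103.7
[((np.float64(216.1), np.float64(126.1)), np.int32(41), array([0.77243697, 0.46040215, 0.083     ])), ((np.float64(214.8), np.float64(239.2)), np.int32(156), array([0.35996645, 0.46504743, 0.083     ]))] [((np.float64(217.9), np.float64(192.9)), np.int32(151), array([0.3017301 , 0.37868513, 0.083     ])), ((np.float64(308.1), np.float64(193.6)), np.int32(101), array([0.4866876 , 0.18662624, 0.083     ]))]
```

View pics/z7.png

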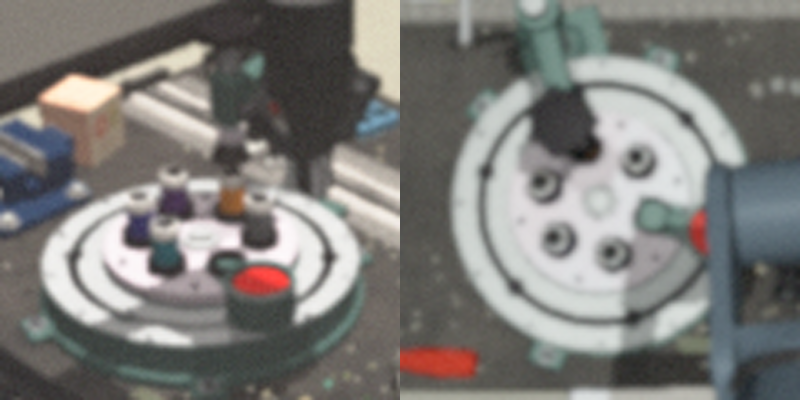

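The orange jar is under the head, all jars are upright, and the button is flush near the rim at (308,194) in the scene image, which puts the dial at 60.0° from the start. I'll hand in.

```bash
python3 -c "
from station import manip
print(manip.sense()['force']);manip.sign_off()"
```

```text
[-0.20218549  0.03426477  0.68779309]
the job is handed in; nothing more can be done
```

I turned the dial one hole anticlockwise, which brought the orange jar under the capping head, and handed the job in at about 8 s. I pressed the plunger with the shut fingertips, pushed the dial round by the button, then let the plunger spring up and lifted clear.

- **Dial angle:** the scene camera puts the button 60.0° from where it started. The wrist camera had read 59.9 to 60.9° just before I released it.
- **Plunger:** it was still pushing up with 5.7 N at 2.5 mm below its top position, so it had sprung into the hole. I did not measure its final height after lifting off; in the last picture it looks as high in its cup as at the start.
- **Jars and bench:** in the last picture all five jars stand upright in their nests. The screwdriver had not moved; I did not check the caliper, marker or dropper again.
- **Forces:** the highest push I read on the tool was about 8 N, and it was near zero at hand-in.

No check failed. The only snag was that the first move was refused because the rows left out "yaw", and that moved nothing.

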